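# Close the circulator's access panel and hold it on its gasket

### The arm

A 6-joint arm with a two-finger parallel gripper is mounted at the origin on the work surface. World frame = base frame: x ahead of the robot, y to its left, z up, the work surface at z = 0. Lengths are in m, angles in degrees, forces in N, time in s.
With the tool pointing down it reaches from about 0.35 to 0.775 m from the base axis. Payload 5.5 kg.
Tool frame: the origin (TCP) lies midway between the tips of the shut fingers; the grasp point (between the pads) lies robot.tcp_to_grasp behind it (robot.tcp_to_grasp is the distance from the TCP to the grasp point, in m); y points along the fingers, x is the direction in which the jaws open and shut, and the axes are right-handed (so a half turn about y gives the same grasp; the last joint's range is limited). The gripper opens to 85 mm and grips with 20 to 120 N. Pads are 22 mm wide; open, the fingers measure 114 mm over their backs; the gripper's body (76 mm by 85 mm) begins 54 mm behind the grasp point. The pads swing forward as they close: fully open they stand 13 mm farther back than shut.
Start: joints at [-80.592, 17.945, 2.641, 74.691, 0, 82.002], TCP at [0.172, -0.549, 0.231] pointing down, gripper open.
Joint ranges: [-158.12, 158.12], [-49.38, 96.58], [-58.88, 72.47], [-126.05, 133.96], [-84.25, 85.87], [-180, 180]. Speed limits (degrees/s): [147.25, 147.25, 180, 180, 180, 180].

### API

Orientations are given as [roll, pitch, yaw] about the fixed x, y, z axes, in that order (R = Rz(yaw) Ry(pitch) Rx(roll)).
In Python, from bench import robot, jaws, observe, cams, spotter gives the robot as it stands. Calls block until the motion is done:
- robot.move_to(position, orientation): joint-space move of the TCP to a pose.
- robot.movel(position, frame=None, feed=0.15): straight line of the TCP; frame=None keeps the orientation; feed is the mean speed in m/s.
- robot.move_j(angles): joint-space move.
- jaws.move_gripper(opening, force=None): finger opening in m; force is the grip in N (None keeps the last); returns when the fingers have stopped.
- robot.sleep(seconds).
- robot.inverse_kinematics(position, orientation): joint angles nearest the present ones, or None.
- observe(): the state.
- cams.get_image(name): name is "scene" or "top" or "wrist"; returns (picture, depth): 480x640x3 uint8, blue, green, red; 480x640 float32, m along the optical axis (not along the pixel's ray), 0 where there is no reading.
- cams.camera_params(name): a dict with "mtx" (3x3 intrinsics, pixels), "k1" (the pictures are not rectified: a ray, as slopes to the right and down, at radius r is drawn at 1 + k1 r^2 times it, then the intrinsics apply), "T" (4x4, takes a point from camera to world coordinates); the wrist camera has in their place "mount" (4x4, takes a point from camera to tool coordinates, whose origin is the TCP and whose axes are the tool frame's). Camera axes: x right, y down, z forward; pixel columns grow to the right and rows downward; lengths in m; the calibration is good to about 2 mm. A picture is of the moment at which its call begins: read the wrist's pose just before it. camera_params takes no time and is no camera call.
A pose or a line that the arm cannot do raises robot.Unreachable and nothing moves.
- robot.close_job(): hands the job in, once; it reports no verdict.
Trained networks look in the newest picture that a camera, given by its name, has taken for a name from the list of things; names that differ only in an ending like _2 or _b are one class to them, and where a whole thing is asked for, a point or a joint stands for the part that bears it (a point fixed in the world has none). Each returns a list of dicts, best first, with "confidence" (0 to 1); they miss things now and then, are a little off and sometimes report something else, mostly with a low value. They report only what shows in the picture. A call takes as long as a camera call. They do not tell look-alikes from the thing itself.
- spotter.spot_in(camera, query): "location" ([column, row] in pixels, amid what is visible of it).
- spotter.masks_of(camera, query): "mask" (480x640 bool, what is visible of it) and "location" ([column, row] in pixels, amid what is visible of it).
- spotter.mark_of(camera, query): "location" ([column, row] in pixels: a listed point, or the origin of a listed thing).
The state is a dict: "clock": time; "q": joint angles; "joint_vel": joint speeds; "tau": joint torques, N m; "position": TCP position; "ee_rot": TCP orientation; "ft_force": force on the tool from outside, world axes, zero at the start; "torque": the same for the moment, N m; "width": finger opening in m.
Only numpy, scipy, OpenCV 4.12 (cv2) and the standard library are available. Lean on these libraries where they do the work, as an engineer would, in place of code of your own. Each camera call takes 0.05 s, during which the arm holds its last target.

### The job

On the low white circulator, slide the aluminium access panel along the deck, without lifting it off, into the bay with the black gasket until it lies fully home between the three grey lips. Then turn the yellow quarter-turn fastener until its slot lines up with the red index marks, the steel tongue lying over the panel's edge. Finally press the panel down firmly so that the springy gasket is clearly squeezed, and finish while still holding it pressed; leave the bottle, the beaker and the screwdriver alone.

Things in the scene. Friction and masses are not known exactly. Their poses are not given: they have to be found in the camera images.
- unit: Low white circulator fixed on the bench, 270 (x) by 380 (y) by 90 mm high; origin at the centre of its footprint, bench level. Flat deck at z = 90 mm. The -y half is plain deck, where the panel starts; the +y half has the bay, 147 mm wide in x (centred on x = 0), open to -y (from y = 27), closed at y = 151. Lips 8 mm wide, 6 mm above the deck, on both x sides and the +y end.
- bay (a point): Centre of the panel's home place in the bay, at deck height; unit frame (0, 94, 90) mm, same axes as the unit. A panel centred here has 3.5 mm of play to each side lip and 2 mm to the end lip.
- panel: Loose aluminium access panel, 140 (x) by 110 (y) by 10 mm thick, 0.25 to 0.5 kg, lying flat on the deck; origin at the centre of its underside. In the bay its x and y axes lie along the unit's. A black bar handle stands on its middle: 50 mm along x, 14 mm thick in y, from 10 to 44 mm above the origin.
- handle (a point): Middle of the panel's bar handle: on the panel's centre, 27 mm above its underside (handle top 17 mm above this point, panel top 17 mm below it). Axes as the panel.
- fastener (a joint): Angle of the quarter-turn fastener (rad), counter-clockwise from above; range -0.1 to 2.1, no stop at the aligned place, light friction (0.05 N m), stays where left. 0: wing, slot and tongue along the unit's +y. 1.571: slot in line with the red index marks (along the unit's x), tongue pointing to -x over the panel's edge.
- wing (a point): On the fastener's axis at gripping height, at (100, 89, 126) mm in the unit frame (36 mm above the deck); turns with it. Yellow wing: bar 36 mm long (along its y), 10 mm thick, 18 to 46 mm above the deck, slot a black line along its top. Below: 28 mm round hub, and a steel tongue 16 mm wide reaching 52 mm along its +y, 13.5 to 17.5 mm above the deck, clear over the panel's plate.
- gasket (a joint): How far the sprung black gasket frame in the bay is pushed down (m): 0 free (top 0.5 mm below the deck), 0.005 fully squeezed. The panel's weight alone does not move it; a push of about 2 to 5 N starts it, then 2 N per mm.
- reagent_mid (a point): Bystander: amber bottle, 64 mm wide, 150 mm high, standing on the bench; point half-way up. Leave alone.
- beaker_mid (a point): Bystander: glass beaker, 66 mm wide, 85 mm high, on the bench; point half-way up. Leave alone.
- driver_grip (a point): Bystander: green-handled screwdriver, 170 mm long, lying on the bench; point on its handle. Leave alone.
There are look-alikes about, which are no part of the job. Of the things like the panel, leave any that is blue; of the rest the larger one is meant.

How it is judged:
By the outcome, as a careful person would: the job done as asked, in the order asked, and still so for the second after the job is handed in, while the arm keeps its last pose, push and grip.
It also fails if it takes over 58 s, if anything falls off the work surface, if the arm or the gripper's body presses on something with over 40 N, if the wrist force passes 120 N, or if a joint passes its speed limit or range.

## Working session

There is one attempt and no reset: what is moved stays moved. The work goes in short steps, each a Python script; the robot and the scene stay as the last script left them, time stands still between calls to the robot, and variables do not carry over. Pictures are saved under pics/ and viewed, and the job is handed in when it is done.

```bash
ls; mkdir -p pics; python3 - <<'E'
from bench import robot,jaws,observe,cams,spotter
import cv2,numpy as np
s=observe();print(s['clock'],s['position'],s['ee_rot'],s['ft_force'],robot.tcp_to_grasp)
for c in ["scene","top"]:
    im,d=cams.get_image(c);cv2.imwrite(f"pics/{c}0.png",im);np.save(f"{c}0d.npy",d)
    p=cams.camera_params(c);print(c,p)
    for q in ["panel","unit","wing","handle","bay"]:
        r=spotter.mark_of(c,q);print(q,[(np.round(x['location'],1).tolist(),round(x['confidence'],2)) for x in r[:4]])
print(observe()['clock'], cams.camera_params('wrist'))
E
```

```text
pics
0.0 [ 0.17191014 -0.54817524  0.23041304] [-89.9871506    0.10166392 -72.59295774] [ 0.32073486 -0.69660861  0.53257363] 0.0187
scene {'mtx': array([[529.16406601,   0.        , 323.82984012],
       [  0.        , 529.16406601, 240.007587  ],
       [  0.        ,   0.        ,   1.        ]]), 'k1': -0.08479735496308752, 'T': array([[-0.56185096,  0.65756894, -0.50192289,  1.14369821],
       [ 0.82721162,  0.44170962, -0.34729461,  0.42982991],
       [-0.00666599, -0.61032426, -0.79212364,  1.03153673],
       [ 0.        ,  0.        ,  0.        ,  1.        ]])}
panel [([250.8, 330.4], 0.93), ([286.5, 219.7], 0.87), ([269.1, 146.2], 0.8), ([316.5, 257.4], 0.36)]
unit [([317.5, 254.9], 0.88)]
wing [([323.0, 270.3], 0.72), ([422.1, 318.6], 0.31)]
handle [([268.5, 136.3], 0.92), ([285.6, 210.4], 0.79), ([251.2, 328.4], 0.59)]
bay [([355.7, 251.6], 0.67)]
top {'mtx': array([[551.55096129,   0.        , 314.98653844],
       [  0.        , 551.55096129, 243.32858068],
       [  0.        ,   0.        ,   1.        ]]), 'k1': -0.09059099213957228, 'T': array([[-0.00537245, -0.
[... 315 characters left out ...]
 236.9], 0.72)]
wing [([290.1, 183.0], 0.62)]
handle [([491.3, 349.5], 0.83), ([375.0, 230.5], 0.69), ([332.4, 128.6], 0.57)]
bay [([288.4, 234.1], 0.94)]
0.6 {'mtx': array([[427.09377998,   0.        , 317.71895293],
       [  0.        , 427.09377998, 240.71175419],
       [  0.        ,   0.        ,   1.        ]]), 'k1': -0.09737571150354646, 'mount': array([[ 9.99999671e-01,  7.87408911e-04, -1.94880468e-04,
         6.81298341e-04],
       [ 4.00045001e-04, -2.69729541e-01,  9.62936039e-01,
        -1.42626470e-01],
       [ 7.05659398e-04, -9.62935800e-01, -2.69729767e-01,
         6.78175016e-02],
       [ 0.00000000e+00,  0.00000000e+00,  0.00000000e+00,
         1.00000000e+00]])}
```

View pics/scene0.png

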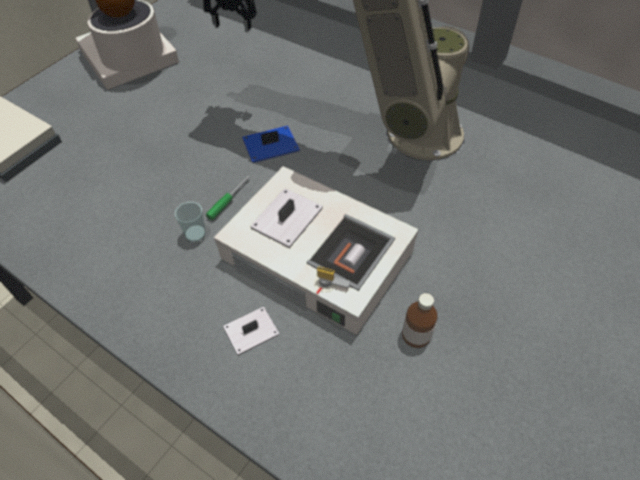

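View pics/top0.png

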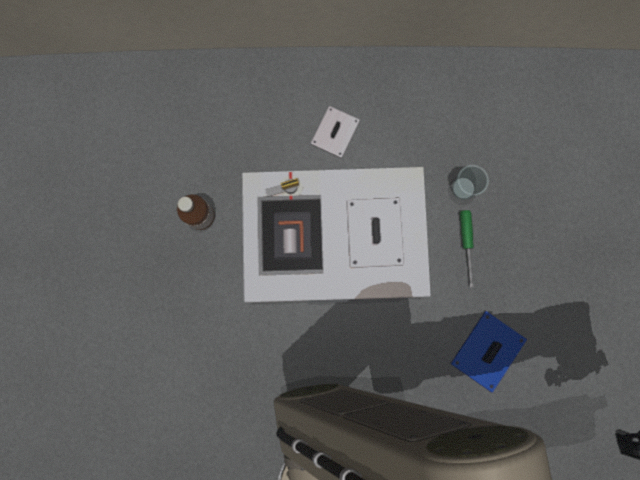

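Look-alikes in the top view: the white panel on the circulator at (376,232), the small white one on the bench at (336,132), and the blue one at (490,350). The one meant is (376,232): it isn't blue and is the larger of the two white ones. I'll confirm it in a crop.

```bash
python3 - <<'E'
import cv2
im=cv2.imread("pics/top0.png");c=im[95:310,230:440];cv2.imwrite("pics/top0c.png",cv2.resize(c,None,fx=2.7,fy=2.7,interpolation=cv2.INTER_CUBIC))
E
```

```text
(no output)
```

View pics/top0c.png

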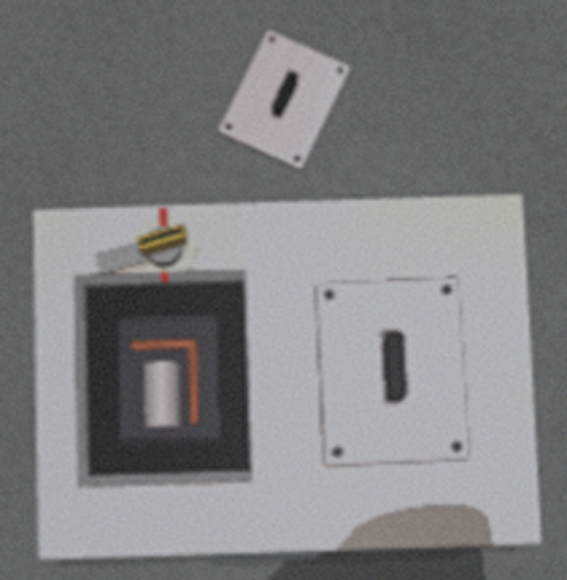

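The crop confirms it: the larger white panel, with its handle at crop (394,367), lies on the deck slightly rotated. The bay is on the left and the fastener tongue at crop (120,255) points roughly +y.

```bash
cat > h.py <<'E'
import numpy as np,cv2
from scipy.spatial.transform import Rotation as R
def ray(p,uv):
    k=p['k1'];K=p['mtx']
    n=cv2.undistortPoints(np.array(uv,float).reshape(-1,1,2),K,np.array([k,0,0,0.])).reshape(-1,2)
    return np.c_[n,np.ones(len(n))]
def onplane(p,uv,z,T=None):
    T=p['T'] if T is None else T
    d=ray(p,uv)@T[:3,:3].T;o=T[:3,3]
    return o+d*((z-o[2])/d[:,2])[:,None]
def proj(p,X,T=None):
    T=p['T'] if T is None else T
    Ti=np.linalg.inv(T);X=np.atleast_2d(X)@Ti[:3,:3].T+Ti[:3,3]
    return cv2.projectPoints(X.reshape(-1,1,3),np.zeros(3),np.zeros(3),p['mtx'],np.array([p['k1'],0,0,0.]))[0].reshape(-1,2)
def fit2(loc,w):
    lc=loc-loc.mean(0);wc=w-w.mean(0)
    a=np.arctan2((lc[:,0]*wc[:,1]-lc[:,1]*wc[:,0]).sum(),(lc*wc).sum())
    Rm=np.array([[np.cos(a),-np.sin(a)],[np.sin(a),np.cos(a)]])
    t=w.mean(0)-Rm@loc.mean(0);return t,a,(loc@Rm.T+t-w)
E
python3 - <<'E'
from h import *
from bench import cams
p=cams.camera_params('top')
f=lambda c:np.array(c,float)/2.7+[230,95]
S=np.array([[1,1],[1,-1],[-1,-1],[-1,1]])
for n,c,z,L in [('unit',[(33,210),(522,195),(540,543),(40,558)],.09,[.135,.19]),('panel',[(316,285),(456,277),(468,459),(324,466)],.1,[.07,.055]),
  ]:
    w=onplane(p,f(c),z)[:,:2];t,a,r=fit2(S*L,w);print(n,t,np.degrees(a),np.round(r*1000,1).tolist())
w=onplane(p,f([(394,330),(394,403),(164,240),(140,248),(186,228)]),.135)
print(w)
E
```

```text
unit [ 0.541305   -0.01265845] 1.403124446486979 [[0.4, -0.1], [0.6, -0.2], [-0.3, -1.1], [-0.7, 1.4]]
panel [ 0.5415932  -0.09355353] 2.2991836595567547 [[1.2, 1.8], [0.0, -1.2], [-0.7, -1.1], [-0.6, 0.5]]
[[ 0.56722556 -0.09279329  0.135     ]
 [ 0.51320958 -0.09177787  0.135     ]
 [ 0.63604091  0.07634434  0.135     ]
 [ 0.63013948  0.09414971  0.135     ]
 [ 0.64500425  0.0600067   0.135     ]]
```

```bash
python3 - <<'E'
from h import *
from bench import robot,jaws,observe,cams,spotter
for pos,yaws in [([.541,-.06,.30],[-88,92]),([.5416,-.0936,.14],[-88,92]),([.541,.081,.14],[-88,92]),([.639,.077,.15],[20,90,200,-160,-90])]:
    for y in yaws: print(pos,y,np.round(robot.inverse_kinematics(pos,[-90,0,y]),0) if robot.inverse_kinematics(pos,[-90,0,y]) is not None else None)
robot.move_to([.541,-.03,.27],[-90,0,-88.2])
robot.sleep(.2)
s=observe();im,d=cams.get_image('wrist');cv2.imwrite('pics/w1.png',im);np.savez('w1.npz',pos=s['position'],rot=s['ee_rot'],d=d)
print(s['clock'],s['position'],s['ee_rot'])
E
```

```text
[0.541, -0.06, 0.3] -88 [-15.  14.   7.  83.   0. 163.]
[0.541, -0.06, 0.3] 92 [-15.  14.   7.  83.   0. -17.]
[0.5416, -0.0936, 0.14] -88 [-18.  18. -11.  61.   0. 160.]
[0.5416, -0.0936, 0.14] 92 [-18.  18. -11.  61.   0. -20.]
[0.541, 0.081, 0.14] -88 [  0.  17. -11.  61.   0. 178.]
[0.541, 0.081, 0.14] 92 [  0.  17. -11.  61.   0.  -2.]
[0.639, 0.077, 0.15] 20 [-0. 27.  5. 68.  0. 70.]
[0.639, 0.077, 0.15] 90 [-0. 27.  5. 68.  0. -0.]
[0.639, 0.077, 0.15] 200 [  -0.   27.    5.   68.   -0. -110.]
[0.639, 0.077, 0.15] -160 [  -0.   27.    5.   68.   -0. -110.]
[0.639, 0.077, 0.15] -90 [ -0.  27.   5.  68.   0. 180.]
3.075 [ 0.54097666 -0.03068609  0.2699085 ] [-9.00089192e+01 -1.08913091e-03 -8.82662009e+01]
```

View pics/w1.png

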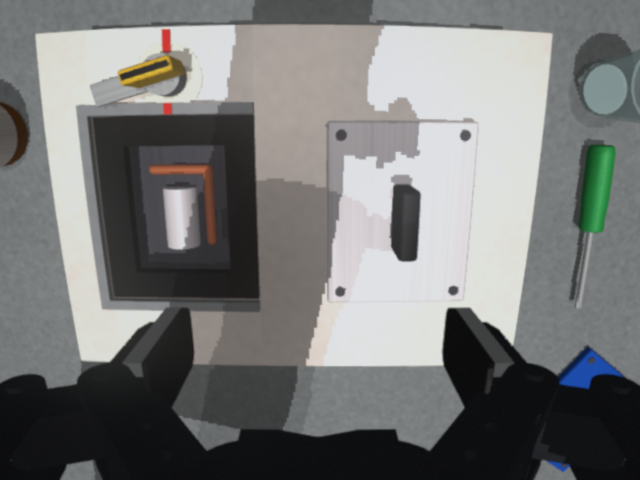

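```bash
cat >> h.py <<'E'
def wT(p,pos,rot):
    T=np.eye(4);T[:3,:3]=R.from_euler('xyz',rot,degrees=True).as_matrix();T[:3,3]=pos
    return T@p['mount']
def U2W(u,t,a):
    u=np.atleast_2d(u);c,s=np.cos(a),np.sin(a)
    return np.c_[u[:,0]*c-u[:,1]*s+t[0],u[:,0]*s+u[:,1]*c+t[1],u[:,2]]
E
python3 - <<'E'
from h import *
from bench import cams
p=cams.camera_params('wrist');s=np.load('w1.npz');T=wT(p,s['pos'],s['rot'])
S=np.array([[1,1],[1,-1],[-1,-1],[-1,1]])
for n,c,z,L in [('unit',[(36,33),(552,33),(514,367),(82,362)],.09,[.135,.19]),('panel',[(327,121),(478,122),(465,301),(327,301)],.1,[.07,.055])]:
    w=onplane(p,c,z,T)[:,:2];t,a,r=fit2(S*L,w);print(n,t,np.degrees(a),np.round(r*1000,1).tolist())
    if n=='unit': tu,au=t,a
print('wing/slot',onplane(p,[(122,77),(170,65)],.136,T))
print('handle top',onplane(p,[(402,186),(406,260),(392,184),(395,259)],.134,T))
u=[[.1,.089,.136],[.1,.089,.126],[0,.094,.09],[.0735,.151,.096],[.0735,.027,.096],[-.0735,.027,.096],[-.0735,.151,.096],[.0735,.151,.09],[-.0735,.151,.09],[.0815,.159,.096],[-.0815,.159,.096],[.0815,.027,.096],[-.0815,.027,.096]]
q=proj(p,U2W(u,tu,au),T);print(q.round().tolist(),U2W(u[1:3],tu,au))
im=cv2.imread('pics/w1.png');c=cv2.resize(im[20:380,20:340],None,fx=1.6,fy=1.6,interpolation=cv2.INTER_CUBIC)
for x in q: cv2.circle(c,tuple(int(v) for v in (x-[20,20])*1.6),3,(255,0,255),1)
cv2.imwrite('pics/w1c.png',c)
E
```

```text
unit [ 0.54009896 -0.01272974] 1.514633958090249 [[-1.7, -0.6], [-0.8, -1.5], [2.1, 3.0], [0.4, -1.0]]
panel [ 0.54259908 -0.09325373] 2.2310440777221694 [[0.6, 0.3], [1.0, -0.9], [-0.1, 0.8], [-1.5, -0.1]]
wing/slot [[0.63451066 0.09457607 0.136     ]
 [0.64167633 0.06327433 0.136     ]]
handle top [[ 0.56999697 -0.08593191  0.134     ]
 [ 0.51904678 -0.0929466   0.134     ]
 [ 0.57107726 -0.07922704  0.134     ]
 [ 0.519545   -0.08525996  0.134     ]]
[[146.0, 72.0], [152.0, 73.0], [173.0, 213.0], [89.0, 117.0], [255.0, 115.0], [261.0, 304.0], [112.0, 302.0], [93.0, 117.0], [115.0, 299.0], [77.0, 107.0], [104.0, 311.0], [254.0, 103.0], [261.0, 313.0]] [[0.63771155 0.07888239 0.126     ]
 [0.53761432 0.08123741 0.09      ]]
```

View pics/w1c.png

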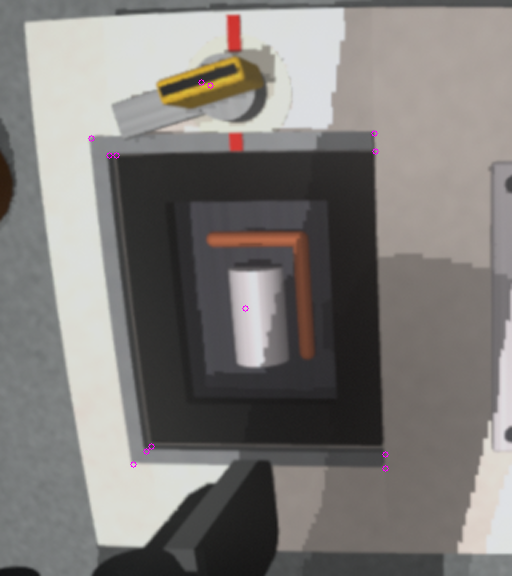

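```bash
python3 - <<'E'
from h import *
from bench import cams
p=cams.camera_params('wrist');s=np.load('w1.npz');T=wT(p,s['pos'],s['rot'])
loc=np.array([[.0815,.159],[.0815,.027],[-.0815,.027],[-.0815,.159]])
c=np.array([(91,136),(375,131),(385,466),(134,464)])/1.6+20
w=onplane(p,c,.096,T)[:,:2];t,a,r=fit2(loc,w);print('wrist',t,np.degrees(a),np.round(r*1000,1).tolist())
print(U2W([[0,.094,.09],[.1,.089,.09]],t,a))
p=cams.camera_params('top')
w=onplane(p,np.array([(76,275),(246,270),(252,480),(78,487)])/2.7+[230,95],.096)[:,:2];t,a,r=fit2(loc,w);print('top',t,np.degrees(a),np.round(r*1000,1).tolist())
print(U2W([[0,.094,.09],[.1,.089,.09]],t,a))
E
```

```text
wrist [ 0.54125681 -0.01261731] 1.5757609156901815 [[-0.3, -0.1], [0.2, 0.3], [-0.4, -0.3], [0.5, 0.1]]
[[0.53867193 0.08134714 0.09      ]
 [0.63877161 0.07909891 0.09      ]]
top [ 0.54080436 -0.01364724] 1.2874949746246405 [[0.5, 1.1], [0.7, -0.5], [-1.4, -0.7], [0.2, 0.1]]
[[0.53869226 0.08032903 0.09      ]
 [0.63877936 0.07757721 0.09      ]]
```

```bash
python3 - <<'E'
from h import *
from bench import robot,jaws,observe,cams,spotter
y=92.25
robot.move_to([.5424,-.0934,.20],[-90,0,y])
robot.movel([.5424,-.0934,.106],feed=.08)
s=observe();print(s['clock'],s['position'],s['ft_force'])
jaws.move_gripper(0.0,force=40)
s=observe();print(s['clock'],s['position'],s['ft_force'],s['width'])
im,d=cams.get_image('wrist');cv2.imwrite('pics/w2.png',im);np.savez('w2.npz',pos=s['position'],rot=s['ee_rot'],d=d)
E
```

```text
7.2 [ 0.54285036 -0.09354105  0.10658486] [ 0.7128331  -0.52616598  0.31813492]
7.85 [ 0.54255921 -0.09342165  0.1061853 ] [-0.15223879  0.71013539  2.09027968] 0.013791889741221516
```

View pics/w2.png

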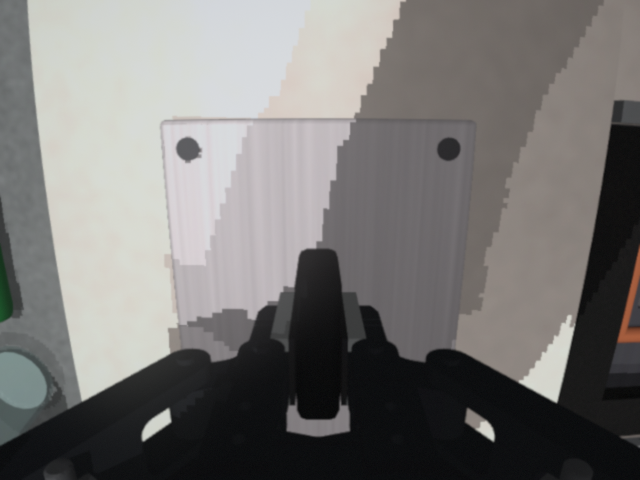

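```bash
cat >> h.py <<'E'
UT=np.array([.5412,-.0128]);UA=np.radians(1.5)
E
python3 - <<'E'
from h import *
from bench import robot,jaws,observe,cams,spotter
p=cams.camera_params('wrist');s=np.load('w2.npz');T=wT(p,s['pos'],s['rot'])
w=onplane(p,[(162,122),(474,121)],.1,T);print(w, 'mid',w.mean(0))
q=U2W([[0,-.036,0]],UT,UA)[0]
robot.movel([q[0],q[1],.1061],[-90,0,91.5],feed=.06)
robot.sleep(.2)
s=observe();print(s['clock'],s['position'],s['ee_rot'],s['ft_force'],s['width'],q)
im,d=cams.get_image('wrist');cv2.imwrite('pics/w3.png',im);np.savez('w3.npz',pos=s['position'],rot=s['ee_rot'],d=d)
im,d=cams.get_image('top');cv2.imwrite('pics/t3.png',cv2.resize(im[95:310,230:440],None,fx=2.7,fy=2.7,interpolation=cv2.INTER_CUBIC))
E
```

```text
[[ 0.47534301 -0.15018434  0.1       ]
 [ 0.47073214 -0.04346586  0.1       ]] mid [ 0.47303757 -0.0968251   0.1       ]
8.9917 [ 0.54213884 -0.04852116  0.10618245] [-9.00066683e+01 -5.13642313e-02  9.15014281e+01] [0.48849789 3.11976563 2.66705934] 0.013591257778251419 [ 0.54214237 -0.04878766  0.        ]
```

View pics/w3.png

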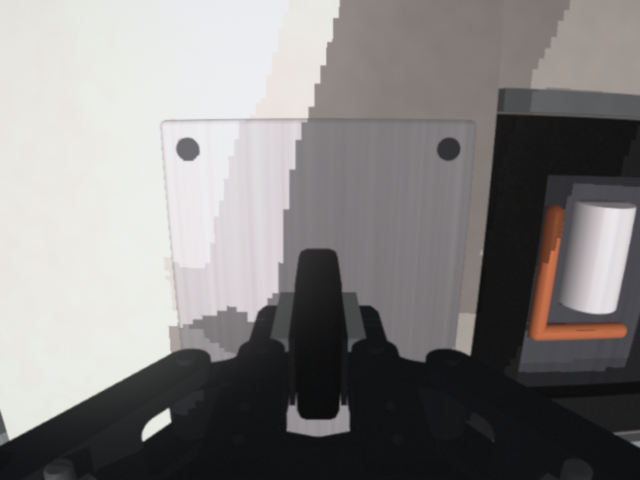

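View pics/t3.png

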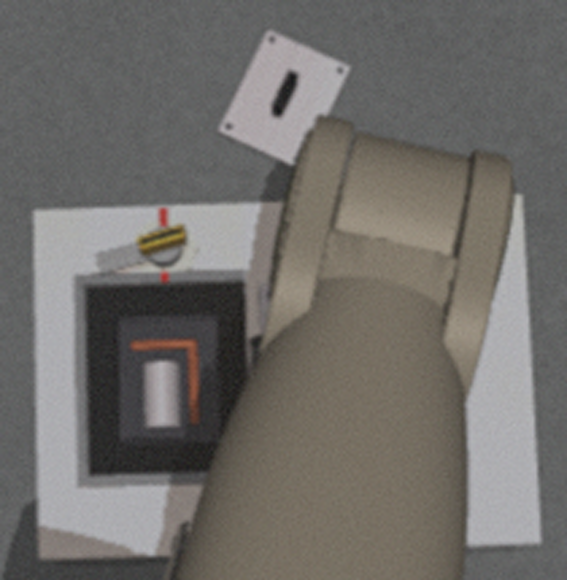

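```bash
python3 - <<'E'
from h import *
from bench import cams
p=cams.camera_params('wrist');s=np.load('w3.npz');T=wT(p,s['pos'],s['rot'])
e=onplane(p,[(162,122),(474,121)],.1,T)
l=onplane(p,[(499,90),(498,114),(498,114),(640,120)],.096,T)
c,si=np.cos(UA),np.sin(UA)
toU=lambda w:(w[:,:2]-UT)@np.array([[c,-si],[si,c]])
print(toU(e)*1000,toU(l)*1000)
im=cv2.imread('pics/w3.png');cv2.imwrite('pics/w3c.png',cv2.resize(im[70:170,420:640],None,fx=3.5,fy=3.5,interpolation=cv2.INTER_CUBIC))
E
```

```text
[[-69.3811472  -89.79903684]
 [-69.79866308  17.02945397]] [[-80.61142778  26.64001242]
 [-72.43027475  26.98975338]
 [-72.43027475  26.98975338]
 [-72.48305217  82.7317359 ]]
```

View pics/w3c.png

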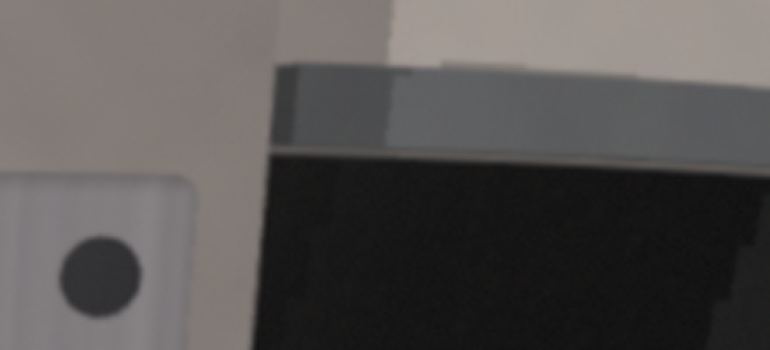

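```bash
python3 - <<'E'
from h import *
from bench import robot,jaws,observe,cams,spotter
for yy,f in [(.02,.06),(.06,.07),(.0905,.06),(.094,.02)]:
    q=U2W([[0,yy,0]],UT,UA)[0]
    robot.movel([q[0],q[1],.1061],[-90,0,91.5],feed=f)
    s=observe();print(s['clock'],s['position'].round(4),s['ft_force'].round(1),s['torque'].round(2))
robot.sleep(.1)
s=observe();print(s['clock'],s['position'],s['ee_rot'],s['ft_force'],s['width'],q)
im,d=cams.get_image('wrist');cv2.imwrite('pics/w4.png',im);np.savez('w4.npz',pos=s['position'],rot=s['ee_rot'],d=d)
E
```

```text
10.175 [0.5406 0.008  0.1062] [-1.1  3.2  5.1] [ 0.4   0.09 -0.02]
10.9 [0.5394 0.0487 0.1061] [0.1 3.  5.3] [ 0.4   0.06 -0.  ]
11.5583 [0.5383 0.0786 0.1057] [-0.2  1.2 -0.1] [ 0.17 -0.1  -0.  ]
11.8833 [0.5384 0.0812 0.1057] [-0.6  1.2 -2.5] [ 0.03 -0.02  0.04]
11.9833 [0.53842332 0.08109129 0.10575202] [-8.99541319e+01 -7.78624904e-03  9.14899677e+01] [ 0.29759793 -0.27795083 -3.14451871] 0.013543772779589514 [0.53873937 0.08116779 0.        ]
```

View pics/w4.png

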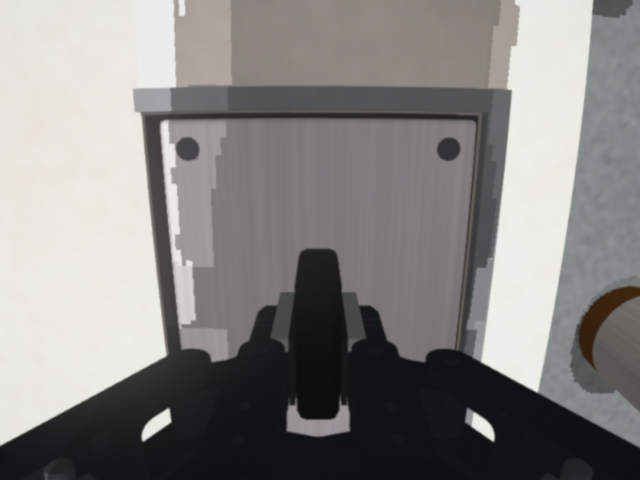

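```bash
python3 - <<'E'
from h import *
im=cv2.imread('pics/w4.png')
a=cv2.resize(im[80:210,120:230],None,fx=3.5,fy=3.5,interpolation=cv2.INTER_CUBIC)
b=cv2.resize(im[80:210,420:530],None,fx=3.5,fy=3.5,interpolation=cv2.INTER_CUBIC)
cv2.imwrite('pics/w4c.png',np.hstack([a,b]))
E
```

```text
(no output)
```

View pics/w4c.png

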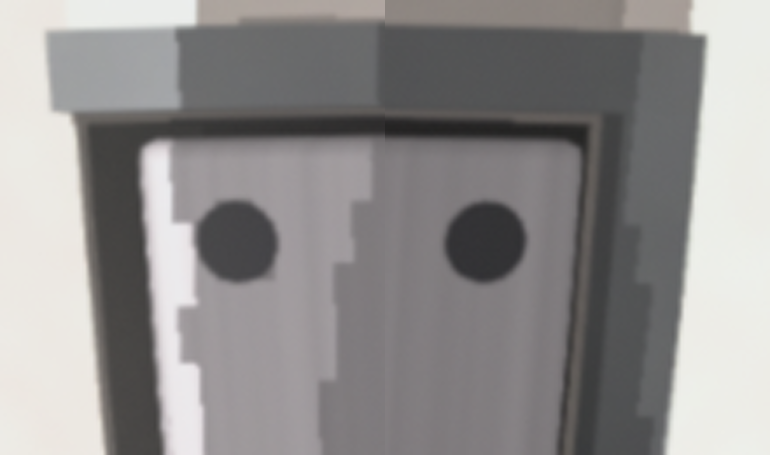

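```bash
python3 - <<'E'
from h import *
from bench import cams
p=cams.camera_params('wrist');s=np.load('w4.npz');T=wT(p,s['pos'],s['rot'])
c,si=np.cos(UA),np.sin(UA)
toU=lambda w:(w[:,:2]-UT)@np.array([[c,-si],[si,c]])
f=lambda x,y:((420+(x-385)/3.5) if x>385 else 120+x/3.5,80+y/3.5)
print('panel',toU(onplane(p,[f(141,145),f(584,145),f(572,300)],.1,T))*1000)
print('lip top',toU(onplane(p,[f(626,112),f(610,300),f(706,37)],.096,T))*1000)
print('lip base',toU(onplane(p,[f(603,122),f(590,300)],.09,T))*1000)
E
```

```text
panel [[-69.92118203  39.40585539]
 [-69.991571   147.57177109]
 [-54.87322704 147.62374813]]
lip top [[-73.33729061 153.11120182]
 [-54.53791847 153.11049907]
 [-80.85818812 160.76668889]]
lip base [[-72.41701362 153.09141208]
 [-53.9214588  153.27448624]]
```

```bash
python3 - <<'E'
from h import *
from bench import robot,jaws,observe,cams,spotter
for yy in [.0955,.0963,.0971,.0979,.0987,.0995]:
    q=U2W([[0,yy,0]],UT,UA)[0]
    robot.movel([q[0],q[1],.1059],[-90,0,91.5],feed=.01)
    s=observe();print(yy,s['clock'],s['position'].round(4),s['ft_force'].round(1),s['torque'].round(2))
    if s['ft_force'][1]<-5: break
im,d=cams.get_image('wrist');cv2.imwrite('pics/w5.png',im);np.savez('w5.npz',pos=s['position'],rot=s['ee_rot'],d=d)
a=cv2.resize(im[80:210,120:230],None,fx=3.5,fy=3.5,interpolation=cv2.INTER_CUBIC)
b=cv2.resize(im[80:210,420:530],None,fx=3.5,fy=3.5,interpolation=cv2.INTER_CUBIC)
cv2.imwrite('pics/w5c.png',np.hstack([a,b]))
E
```

```text
0.0955 12.3333 [0.5386 0.0827 0.1058] [-0.4  0.2 -2.7] [-0.04 -0.01 -0.  ]
0.0963 12.5833 [0.5386 0.0835 0.1059] [-0.2  0.9 -2.5] [0.01 0.02 0.02]
0.0971 12.8333 [0.5386 0.0843 0.1059] [ 0.4  0.2 -2.4] [ 0.06  0.01 -0.03]
0.0979 13.0833 [0.5386 0.0851 0.1059] [-0.6 -0.3 -2.8] [-0.04 -0.    0.  ]
0.0987 13.3333 [0.5386 0.0856 0.1059] [ 0.4 -1.4 -1.8] [-0.41  0.06 -0.1 ]
0.0995 13.5833 [0.5386 0.0856 0.106 ] [-1.  -4.9 -1.8] [-1.05  0.08  0.01]
```

View pics/w5c.png

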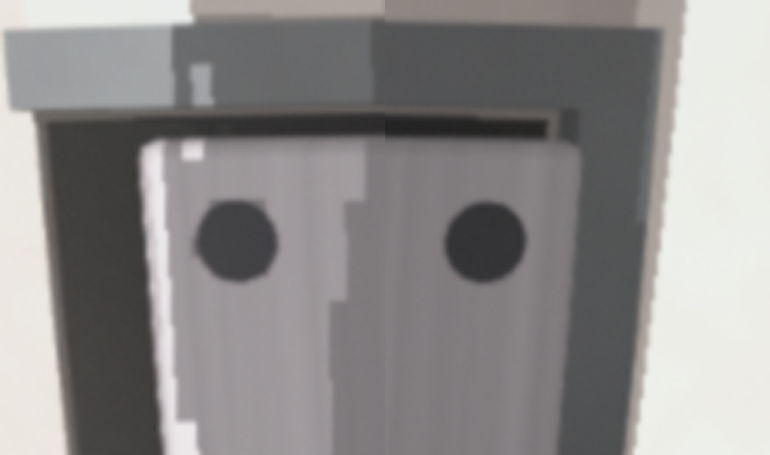

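```bash
python3 - <<'E'
from h import *
from bench import robot,jaws,observe,cams,spotter
robot.movel([.5386,.0845,.1055],[-90,0,91.5],feed=.02)
s=observe();print(s['clock'],s['position'].round(4),s['ft_force'].round(1))
jaws.move_gripper(.05)
robot.movel([.5386,.0845,.19],feed=.2)
robot.move_to([.62,.082,.24],[-90,0,15])
robot.sleep(.1)
s=observe();print(s['clock'],s['position'].round(4),s['ft_force'].round(1))
im,d=cams.get_image('wrist');cv2.imwrite('pics/w6.png',im);np.savez('w6.npz',pos=s['position'],rot=s['ee_rot'],d=d)
im,d=cams.get_image('top');cv2.imwrite('pics/t6.png',im)
im,d=cams.get_image('scene');cv2.imwrite('pics/s6.png',cv2.resize(im[150:350,200:440],None,fx=3,fy=3,interpolation=cv2.INTER_CUBIC))
E
```

```text
13.8917 [0.5388 0.0846 0.1057] [-0.6 -1.4 -1.8]
16.2167 [0.6195 0.082  0.2393] [ 0.8  0.8 -0.4]
```

View pics/w6.png

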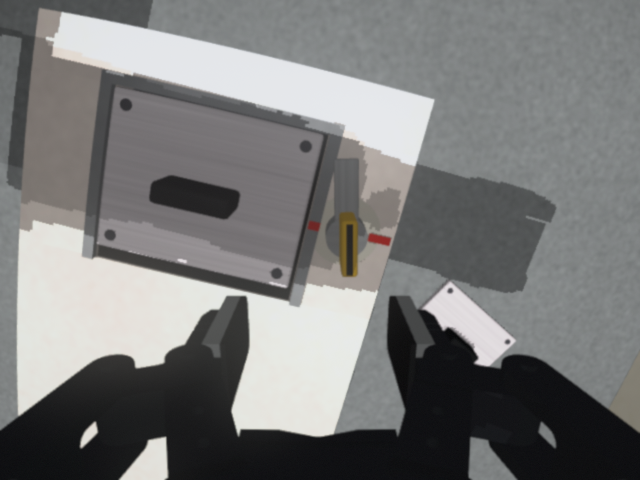

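View pics/s6.png

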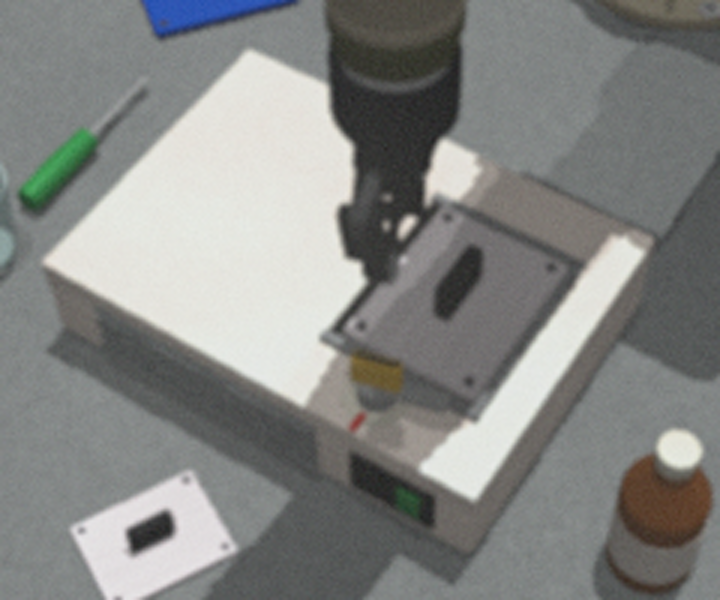

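```bash
python3 - <<'E'
from h import *
from bench import cams
p=cams.camera_params('wrist');s=np.load('w6.npz');T=wT(p,s['pos'],s['rot'])
im=cv2.imread('pics/w6.png');cv2.imwrite('pics/w6c.png',cv2.resize(im[140:300,290:410],None,fx=3.7,fy=3.7,interpolation=cv2.INTER_CUBIC))
sl=onplane(p,[(348,224),(350,274)],.136,T);print(sl,sl.mean(0),np.degrees(np.arctan2(*(sl[1]-sl[0])[[0,1]]))) 
r=onplane(p,[(314,226),(379,239)],.09,T);print('red',r)
print('tongue tip',onplane(p,[(346,159)],.1075,T))
print('panel',onplane(p,[(114,87),(327,134),(293,290),(97,240)],.1,T))
S=np.array([[1,1],[1,-1],[-1,-1],[-1,1]])
E
```

```text
[[0.63385824 0.09536752 0.136     ]
 [0.6438128  0.06548521 0.136     ]] [0.63883552 0.08042637 0.136     ] 161.5757703003442
red [[0.61725272 0.07801455 0.09      ]
 [0.66429416 0.08087143 0.09      ]]
tongue tip [[0.62462162 0.12984634 0.1075    ]]
panel [[0.46821924 0.13624304 0.1       ]
 [0.60903485 0.14155755 0.1       ]
 [0.61435833 0.03137567 0.1       ]
 [0.47150622 0.03104916 0.1       ]]
```

View pics/w6c.png

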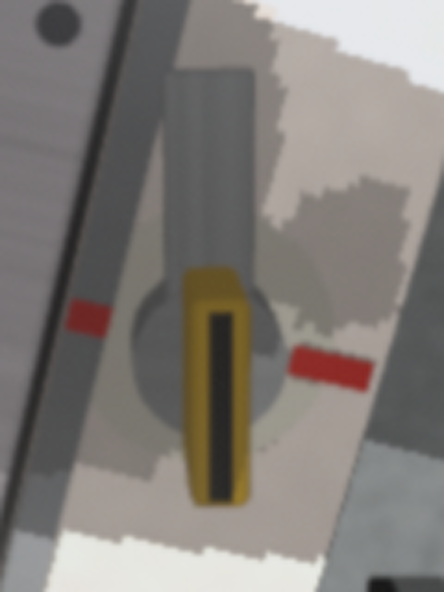

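```bash
python3 - <<'E'
from h import *
from bench import robot,jaws,observe,cams,spotter
P=[.6388,.0803]
robot.move_to(P+[.19],[-90,0,17])
robot.movel(P+[.112],feed=.08)
s=observe();print(s['clock'],s['position'].round(4),s['ft_force'].round(1))
jaws.move_gripper(0,force=25)
s=observe();print(s['clock'],s['position'].round(4),s['ft_force'].round(1),s['torque'].round(2),s['width'])
for y in [30,50,70,85,91.5]:
    robot.move_to(P+[.112],[-90,0,y])
    s=observe();print(s['clock'],s['position'].round(4),s['ee_rot'].round(1),s['ft_force'].round(1),s['torque'].round(2),s['width'])
robot.sleep(.15)
s=observe();print(s['clock'],s['position'].round(4),s['ee_rot'].round(2),s['torque'].round(2))
im,d=cams.get_image('wrist');cv2.imwrite('pics/w7.png',im);np.savez('w7.npz',pos=s['position'],rot=s['ee_rot'],d=d)
E
```

```text
17.8167 [0.6393 0.0803 0.1127] [0.1 0.2 0.3]
18.25 [0.6394 0.0804 0.1125] [ 1.3 -0.   1.4] [ 0.14 -0.16 -0.07] 0.009405291765518988
18.5833 [0.6395 0.0805 0.1125] [-90.   -0.1  29.8] [2.9 1.  1.1] [ 0.17 -0.36  0.06] 0.00956974567033952
19.0083 [0.6396 0.0806 0.1125] [-90.1  -0.1  49.7] [3.9 1.9 2.7] [ 0.39 -0.65  0.02] 0.009292940317508092
19.4333 [0.6397 0.0807 0.1125] [-90.1  -0.1  69.7] [4.  2.5 3. ] [ 0.57 -0.88  0.01] 0.00977092028233419
19.7917 [0.6397 0.0808 0.1125] [-90.1  -0.1  84.7] [4.2 3.7 2.3] [ 0.64 -0.87  0.02] 0.00971077610973583
20.0417 [0.6397 0.0809 0.1125] [-90.1  -0.1  91.2] [5.  4.7 2.7] [ 0.69 -0.87  0.07] 0.00934160261676066
20.1917 [0.6397 0.0809 0.1125] [-9.012e+01 -5.000e-02  9.118e+01] [ 0.67 -0.95  0.03]
```

View pics/w7.png

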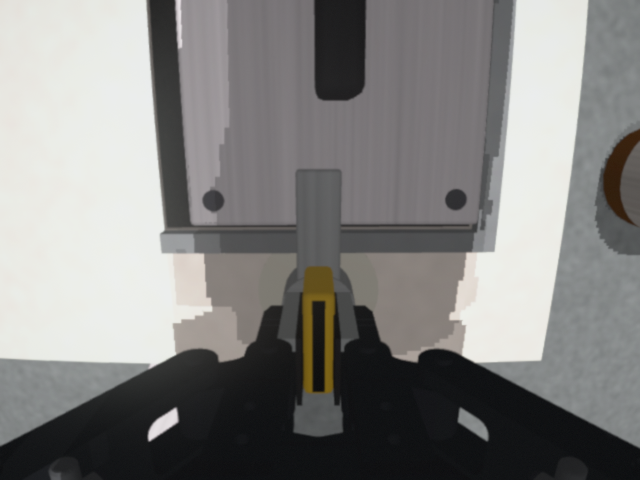

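```bash
python3 - <<'E'
from h import *
from bench import robot,jaws,observe,cams,spotter
jaws.move_gripper(.045)
robot.movel([.6388,.0803,.20],feed=.15)
robot.move_to([.59,.0845,.25],[-90,0,91.5])
jaws.move_gripper(0)
robot.sleep(.1)
s=observe();print(s['clock'],s['position'].round(4),s['ft_force'].round(1),s['width'])
im,d=cams.get_image('wrist');cv2.imwrite('pics/w8.png',im);np.savez('w8.npz',pos=s['position'],rot=s['ee_rot'],d=d)
E
```

```text
22.3917 [0.5901 0.0845 0.2498] [ 0.7 -0.6  0.2] -0.00022079708015503932
```

View pics/w8.png

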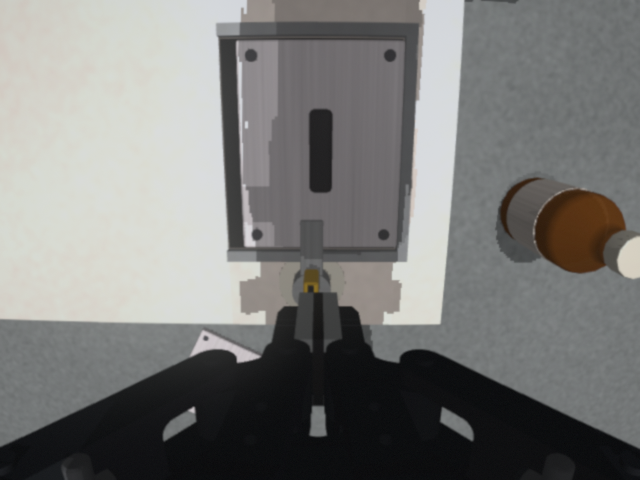

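```bash
python3 - <<'E'
from h import *
from bench import robot,jaws,observe,cams,spotter
robot.move_to([.705,.083,.23],[-90,0,91.5])
robot.sleep(.1)
s=observe();print(s['clock'],s['position'].round(4))
im,d=cams.get_image('wrist');cv2.imwrite('pics/w9.png',im);np.savez('w9.npz',pos=s['position'],rot=s['ee_rot'],d=d)
E
```

```text
23.0833 [0.7044 0.0831 0.2306]
```

View pics/w9.png

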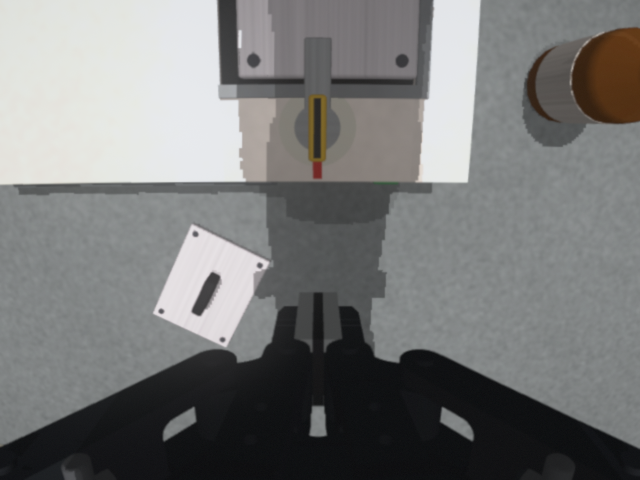

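```bash
python3 - <<'E'
from h import *
from bench import cams
p=cams.camera_params('wrist');s=np.load('w9.npz');T=wT(p,s['pos'],s['rot'])
im=cv2.imread('pics/w9.png');cv2.imwrite('pics/w9c.png',cv2.resize(im[0:200,210:440],None,fx=3,fy=3,interpolation=cv2.INTER_CUBIC))
g=cv2.cvtColor(im,6)
def slope(a,b): d=b-a; return np.degrees(np.arctan2(d[1],d[0]))
# slot: dark centroid per row
pts=[]
for r in range(102,158,2):
    seg=g[r,308:328].astype(float); w=np.clip(80-seg,0,None)
    if w.sum()>0: pts.append(((w*np.arange(308,328)).sum()/w.sum(),r))
W=onplane(p,pts,.136,T)[:,:2];k=np.polyfit(W[:,0],W[:,1],1);print('slot yaw',np.degrees(np.arctan(k[0])),np.polyval(k,.6388))
def tong():
    e=onplane(p,[(306,45),(308,85)],.1075,T);f=onplane(p,[(331,45),(330,85)],.1075,T);return slope(e[1],e[0]),slope(f[1],f[0])
print(tong())
# deck +x edge
pts=[]
for c in list(range(20,240,10))+list(range(340,460,10)):
    col=cv2.GaussianBlur(g,(3,3),0)[160:200,c].astype(float);i=np.argmin(np.diff(col));pts.append((c,160.5+i))
W=onplane(p,pts,.09,T)[:,:2];k=np.polyfit(W[:,1],W[:,0],1);print('unit yaw',-np.degrees(np.arctan(k[0])),np.std(np.polyval(k,W[:,1])-W[:,0]))
E
```

```text
slot yaw 1.1738427580803605 0.08024456944705069
(np.float64(-175.7405430108015), np.float64(-179.6170753095524))
unit yaw 1.4699727203608743 0.00018341794264077664
```

View pics/w9c.png

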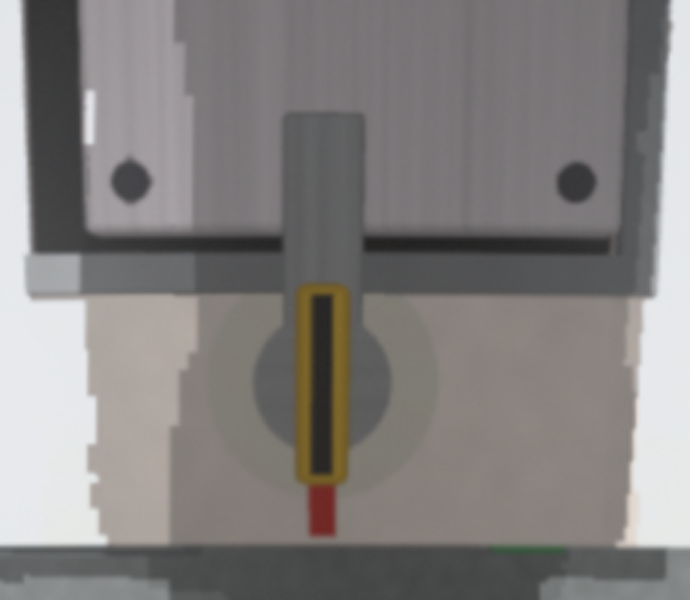

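The slot lines up with the red mark (about 1.2° against the unit's 1.5°), and the tongue lies over the panel's edge. Next I'll press on the handle top with the fingers shut.

```bash
python3 - <<'E'
from h import *
from bench import robot,jaws,observe,cams,spotter
P=[.5388,.0846]
robot.move_to(P+[.18],[-90,0,91.5])
robot.movel(P+[.14],feed=.08)
robot.sleep(.1)
s=observe();f0=s['ft_force'][2];print(s['clock'],s['position'].round(4),s['ft_force'].round(1))
z=.136
while z>.118:
    robot.movel(P+[z],feed=.02)
    robot.sleep(.05)
    s=observe();f=s['ft_force'][2]-f0;print(round(z,4),round(s['clock'],2),s['position'].round(4),s['ft_force'].round(1),round(f,1))
    if f>17: break
    z-=.001
im,d=cams.get_image('wrist');cv2.imwrite('pics/w10.png',im)
E
```

```text
24.6083 [0.5394 0.0846 0.1405] [-0.7 -0.2 -0.2]
0.136 25.01 [0.5387 0.0846 0.136 ] [-0.   0.3  0.5] 0.7
0.135 25.31 [0.5388 0.0846 0.135 ] [ 0.1  0.2 -0. ] 0.2
0.134 25.61 [0.5388 0.0846 0.134 ] [-0.3 -0.1 -0.1] 0.1
0.133 25.91 [0.5389 0.0846 0.1335] [-1.4  0.5  4.2] 4.4
0.132 26.21 [0.539  0.0846 0.1326] [-0.7 -0.3  6.8] 7.0
0.131 26.51 [0.539  0.0846 0.1318] [-2.  -0.7  7.4] 7.6
0.13 26.81 [0.539  0.0846 0.131 ] [-2.7  0.5  8.7] 8.8
0.129 27.11 [0.539  0.0846 0.1303] [-2.5 -0.2  9.9] 10.1
0.128 27.41 [0.539  0.0846 0.1295] [-3.2 -0.3 12.3] 12.5
0.127 27.71 [0.539  0.0846 0.1287] [-4.6 -0.2 13.5] 13.7
0.126 28.01 [0.5391 0.0846 0.1284] [-5.5 -0.2 17.6] 17.8
```

View pics/w10.png

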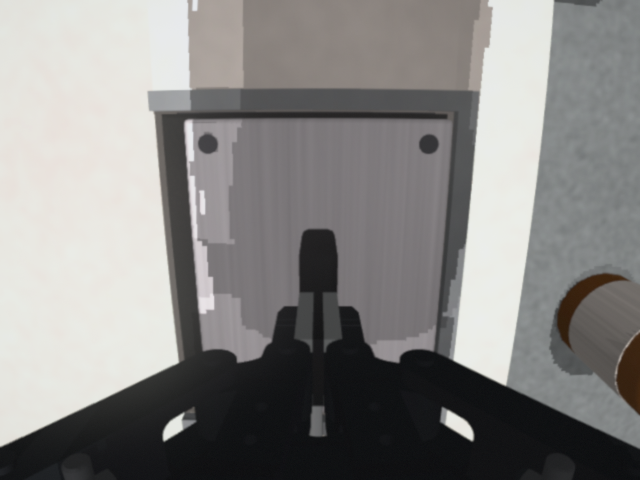

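```bash
python3 - <<'E'
from bench import robot,observe
robot.sleep(.5)
s=observe();print(s['clock'],s['position'].round(4),s['ft_force'].round(1))
robot.close_job()
E
```

```text
28.5583 [0.5391 0.0847 0.1284] [-6.3 -0.2 17.1]
the job is handed in; nothing more can be done
```

I carried out all three steps in order and handed the job in at 28.6 s, with the arm still holding the panel pressed. `close_job()` gave no verdict.

- **Panel:** I slid the larger white panel along the deck into the bay by its handle. I stopped on contact with the end lip and backed off about 1 mm. The wrist pictures show it lying inside all three lips. The first slide stopped about 4 mm short because my estimate of the unit's y position was about 2 mm off; I corrected that with a gentle push until contact.
- **Lifting:** during the last few millimetres in the bay, the gripper carried 2–3 N of the panel's weight. Its height never rose above the height where I gripped it.
- **Fastener:** I turned it from about 16° to aligned. Afterwards the slot measured 1.2° and the unit 1.5°, so they agree to about 0.3°. The tongue lies over the panel's edge. I also tried a rough edge measurement of the tongue; it came out about 1° off on one edge and 3° on the other, and I relied on the slot instead.
- **Press:** with the fingers shut on the handle top, the tip went down about 5 mm from first contact. The force rose steadily, then climbed faster at the end, as expected with the gasket nearly or fully squeezed. It held steady at about 17 N for the last half second.
- **Bystanders:** I did not touch the bottle, beaker, screwdriver or the other panels.

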